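# Open a push-and-turn safety cap

### The arm

A 6-joint arm with a two-finger parallel gripper is mounted at the origin on a cart in front of the work surface, level with it; the furniture and walls round the work are solid. World frame = base frame: x ahead of the robot, y to its left, z up, the work surface at z = 0. Lengths are in mm, angles in rad, forces in N, time in s.
With the tool pointing down it reaches from about 400 to 925 mm from the base axis. Payload 12.5 kg.
Tool frame: the origin (TCP) lies on the centre line of the jaws, within the pads' length; the fingertips stand env.finger_overhang ahead of it and the grasp point (between the pads) lies 3 mm ahead of it (env.finger_overhang is the distance from the TCP to the fingertips, in mm); z points along the fingers, y is the line along which they close (so a half turn about z gives the same grasp; the last joint's range is limited). The gripper opens to 95 mm and grips with 3 to 60 N. Pads are 20 mm wide; open, the fingers measure 119 mm over their backs; the gripper's body (75 mm by 180 mm) begins 59 mm behind the grasp point.
Start: joints at [1.028, 0.491, 1.559, -0, 1.092, -0.106], TCP at [264.387, 566.343, 236.661] pointing down, gripper open.
Joint ranges: [-3.1, 3.1], [-0.84, 2.19], [0.05, 2.79], [-1.13, 4.28], [0.06, 2.93], [-2.69, 2.69]. Speed limits (rad/s): [2.22, 2.22, 2.79, 3.14, 3.14, 3.14].

### API

Orientations are given as a unit quaternion [w, x, y, z].
In Python, from station import env gives the robot as it stands.
- The arm moves only by the shell command python3 -m creep 'ROWS' [OPENING] [FORCE]. ROWS is JSON, a list of rows, each an object with "xyz": the shift along the tool's x, y, z in mm, a list of three; "twist": the turn, a rotation vector about the tool's x, y, z in degrees, a list of three. A call has 1 to 8 rows; each row is the pose to reach, as a shift and turn from the pose commanded when the call began, along the tool's axes at that moment; what a row does not reach only later rows make up. A row lasts 1/8 s, in which the tool goes at most 62.5 mm and 10.7 degrees, less where a joint would pass 70% of its speed; a pose out of reach is approached as far as the arm can. A call with a gripper value outside its range is refused whole. OPENING is the closure, from 0 (fully open) to 1 (shut), set as the call begins (- or left out, the last holds). The fingers move at their own pace and stop on an object; FORCE is the grip in N (left out, the last holds). Time passes only in rows, so rows that repeat a pose let the fingers close. It gives the time, the measured TCP pose, the force, the opening and the grip force at its end, in the units of the state.
- env.state(): the state, without advancing time (a new reading comes with each control period).
- env.capture(name): name is "scene" or "side" or "wrist"; returns the picture (420x560x3 uint8, red, green, blue); there is no depth.
- env.camera_info(name): a dict with "fov_y" (degrees; the focal length in pixels is half the picture's height over the tangent of half this angle, whatever the lens; pixels are square), "cx", "cy" (the principal point, pixels), "k1" (the pictures are not rectified: a ray, as slopes to the right and down, at radius r is drawn at 1 + k1 r^2 times it, then the intrinsics apply), "xyz" and "orientation" of the camera in the world. Camera axes: x right, y up, looking along -z (the intrinsics and any distortion apply to the point x, -y, -z); pixel columns grow to the right and rows downward; lengths in mm; the calibration is good to about 2 mm. A picture is of the moment at which its call begins: read the wrist's pose just before it. camera_info takes no time and is no camera call; for the wrist camera it gives the pose at the moment of the call.
- env.job_done(): hands the job in; it is judged then, once.
The state is a dict: "t": time; "q": joint angles; "joint_vel": joint speeds; "joint_efforts": joint torques, N m; "tcp_pos": TCP position; "tcp_rot": TCP orientation; "force": force on the tool from outside, world axes, zero at the start; "wrist_torque": the same for the moment, N m; "finger_gap": finger opening in mm; "gripper_force": force on a finger pad.
Only numpy, scipy, OpenCV 4.12 (cv2) and the standard library are available. Lean on these libraries where they do the work, as an engineer would, in place of code of your own. Each camera call takes 0.05 s, during which the arm holds its last target. There are 200 camera calls.

### The job

Open the solvent bottle: push its child-resistant white cap down firmly until it just meets its stop and keep it down while you turn it counter-clockwise past its lock, without wrenching it against the lock or crushing it against the neck. Lift the cap off and set it down gently, right way up as it came off, in the blue tray, and leave the other things on the bench undisturbed.

Things in the scene. Friction and masses are not known exactly. Their poses are not given: they have to be found in the camera images.
- bottle: Amber bottle, 80 mm diameter, white label with a red stripe, fixed in a round grey holder (108 mm diameter) bolted to the bench; it cannot move. Origin: centre of the holder's underside, z up. Two lugs on the neck (42 mm over both) hold the cap; counter-clockwise of each seat a tooth blocks the cap's turning until it is pushed down. More than 32 N between cap and bottle is too much.
- cap_grip (a point): White ribbed cap, two red counter-clockwise arrows on its flat top; 42 mm tall, hollow below: upper 20 mm a grip of 52 mm diameter, lower 22 mm a skirt of 51 mm. This point is on its axis, 30 mm above its lower edge, 12 mm below its top, 166 mm above the bench when closed; z up along its axis. Turning it against the tooth by more than a few degrees, or pushing it too far, exceeds 32 N.
- bottle_mouth (a point): Centre of the neck's mouth, on the bottle's axis, 150 mm above the bench; neck 33 mm diameter; axes as the bottle's. A sprung white stopper (24 mm diameter) in it presses the cap up with 5 N, and 1 N more per mm down. The cap passes under the tooth 2.5 to 10.5 mm down, differing unseen from bottle to bottle; 1 mm lower it meets a hard stop. A push of 17 to 21 N reaches every stop.
- cap: The same cap, about 60 g; origin on its axis at its lower edge; axes as above. Closed, its x axis is within 2 degrees of the bottle's, with about 5 degrees of free play each way and 1.5 mm sideways. Held down, it turns counter-clockwise (from above) with little resistance; more than 57 degrees from closed it is past the tooth and comes straight up (70 to 80 is a good aim, no stop before 140).
- tray: The tray; origin at the centre of its underside.
- tray_in (a point): Flat square blue enamelled tray, 130 mm outside, floor 3 mm thick, rim 12 mm high, fixed to the bench. This point is the centre of its floor, 3 mm above the bench; x and y along its sides.
- amber_sample: Small amber sample bottle with a black cap, 51 mm diameter, 109 mm tall, loose; to be left alone. Origin: centre of its underside.
- red_dropper: White dropper bottle with a red cap, 31 mm diameter, 62 mm tall, loose; to be left alone. Origin: centre of its underside.
- small_beaker: Small clear beaker, 75 mm diameter, 89 mm tall, loose; to be left alone. Origin: centre of its underside.
- bench_timer: White square bench timer, 66x66x21 mm, lying flat, loose; to be left alone. Origin: centre of its underside.
Mind the look-alikes: they are no part of the job. Of the things shaped like the cap, the white one is meant.

How it is judged:
By the outcome, as a careful person would: the job done as asked, in the order asked, and still so for the second after the job is handed in, with the robot touching nothing.
It also fails if it takes over 64 s, if anything falls off the work surface, if the arm or the gripper's body presses on something with over 40 N, if the wrist force passes 120 N, or if a joint passes its speed limit or range.

## Working session

There is one attempt and no reset: what is moved stays moved. The work goes in short steps, Python scripts to look and compute and a shell command to move; the robot and the scene stay as the last step left them, time stands still between calls to the robot, and variables do not carry over. Pictures are saved under pics/ and viewed, at most 10 in all, crops included, and the job is handed in when it is done.

```bash
ls; mkdir -p pics
cat > h.py <<'E'
import numpy as np, cv2
from scipy.spatial.transform import Rotation as R
from station import env
def rot(q): return R.from_quat([q[1],q[2],q[3],q[0]])
def ray(c,u,v):
    f=210/np.tan(np.radians(c["fov_y"])/2)
    K=np.array([[f,0,c["cx"]],[0,f,c["cy"]],[0,0,1]])
    d=np.array([(u-c["cx"])/f,(v-c["cy"])/f]); p=d.copy()
    for _ in range(30): p=d/(1+c["k1"]*(p@p))
    w=rot(c["orientation"]).apply([p[0],-p[1],-1]); return np.array(c["xyz"]),w/np.linalg.norm(w)
def plane(c,u,v,z):
    o,d=ray(c,u,v); return o+d*(z-o[2])/d[2]
def cross(*rs):
    A=sum(np.eye(3)-np.outer(d,d) for o,d in rs); b=sum((np.eye(3)-np.outer(d,d))@o for o,d in rs)
    p=np.linalg.solve(A,b); return p,[np.linalg.norm((np.eye(3)-np.outer(d,d))@(p-o)) for o,d in rs]
def proj(c,P):
    f=210/np.tan(np.radians(c["fov_y"])/2)
    x=rot(c["orientation"]).inv().apply(np.array(P)-c["xyz"]); p=np.array([x[0],-x[1]])/-x[2]
    p=p*(1+c["k1"]*(p@p)); return p*f+[c["cx"],c["cy"]]
def save(n,im): cv2.imwrite(f"pics/{n}.png",im[...,::-1])
E
python3 - <<'E'
from h import *
np.set_printoptions(precision=2,suppress=True)
for n in("scene","side","wrist"):
    c=env.camera_info(n);print(n,c); im=env.capture(n);np.save(f"{n}0.npy",im);save(n+"0",im)
print(env.finger_overhang,env.state())
E
```

```text
pics
scene {'fov_y': 46.67402399218554, 'cx': 283.4227982712422, 'cy': 209.0300380390213, 'k1': -0.09822997625678916, 'xyz': array([  20.25, -543.78,  832.92]), 'orientation': array([ 0.87,  0.39, -0.13, -0.27])}
side {'fov_y': 57.277118503056116, 'cx': 281.2999835525592, 'cy': 209.2889444880496, 'k1': -0.007843665037897246, 'xyz': array([ 391.04, -650.41,  592.41]), 'orientation': array([ 0.86,  0.5 , -0.03, -0.07])}
wrist {'fov_y': 62.761953203107986, 'cx': 274.7831688398829, 'cy': 209.3547199512773, 'k1': -0.06695219084136027, 'xyz': array([188.26, 601.01, 384.16]), 'orientation': array([ 0.83, -0.13, -0.08,  0.53])}
22.0 {'t': 0.15, 'q': array([ 1.03,  0.49,  1.56,  0.  ,  1.09, -0.11]), 'joint_vel': array([ 0.,  0., -0.,  0., -0.,  0.]), 'joint_efforts': array([  0.  , -61.29, -25.83,   0.07,   0.05,  -0.  ]), 'tcp_pos': array([264.28, 566.21, 236.23]), 'tcp_rot': array([-0.  ,  0.22,  0.98, -0.  ]), 'force': array([ 0.12,  0.77, -0.71]), 'wrist_torque': array([-0.01, -0.06, -0.01]), 'gripper_force': 0.0, 'finger_gap': 95.12036713057739}
```

View pics/scene0.png

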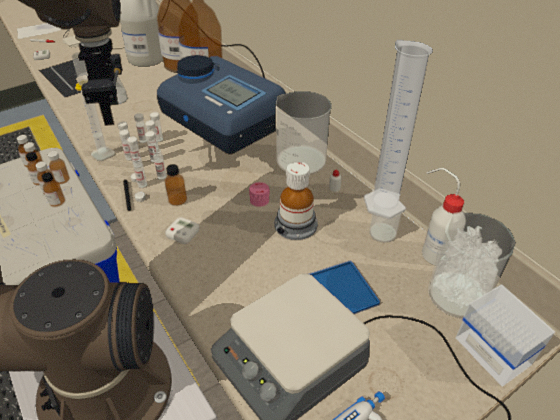

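View pics/side0.png

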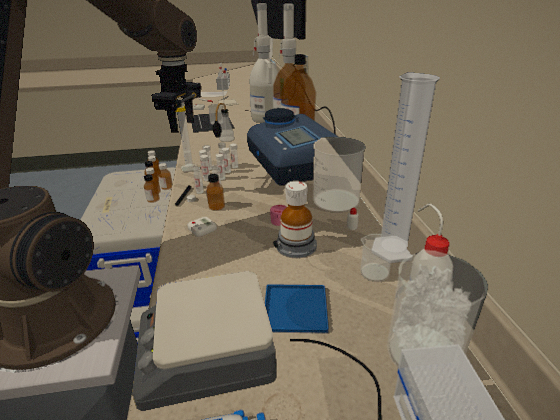

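The caps are the white one on the amber bottle in the holder (scene 297,175; side 295,195) and a pink one lying on the bench (scene 259,194; side 278,214). The white one with red arrows fits the description. The tray is at scene (345,288) and side (297,308). Next I'll confirm this with an enlarged crop.

Run:
```python
import numpy as np,cv2
a=np.load("scene0.npy");b=np.load("side0.npy")
A=cv2.resize(a[150:245,240:340],(400,380),interpolation=cv2.INTER_CUBIC)
B=cv2.resize(b[170:265,245:345],(400,380),interpolation=cv2.INTER_CUBIC)
cv2.imwrite("pics/crop1.png",np.hstack([A,B])[...,::-1])
# tray blobs
for n,im in(("scene",a),("side",b)):
    h=cv2.cvtColor(im,cv2.COLOR_RGB2HSV)
    m=cv2.inRange(h,(95,120,40),(118,255,255)); m[:250]=0
    cs,_=cv2.findContours(m,0,1)
    for c in sorted(cs,key=cv2.contourArea)[-3:]:
        print(n,cv2.contourArea(c),cv2.boundingRect(c),cv2.approxPolyDP(cv2.convexHull(c),4,True).reshape(-1,2).tolist())
```

```text
scene 111.5 (463, 318, 52, 51) [[463, 318], [514, 368]]
scene 297.5 (96, 250, 23, 32) [[109, 281], [96, 263], [115, 250], [118, 281]]
scene 1719.0 (311, 262, 69, 51) [[311, 274], [351, 262], [379, 302], [353, 312]]
side 54.0 (112, 262, 32, 18) [[143, 279], [112, 265], [139, 262]]
side 823.0 (87, 250, 72, 57) [[158, 250], [147, 305], [133, 306], [87, 269], [93, 254]]
side 2669.5 (265, 285, 63, 48) [[323, 286], [327, 331], [272, 330], [265, 305], [267, 285]]
```

View pics/crop1.png

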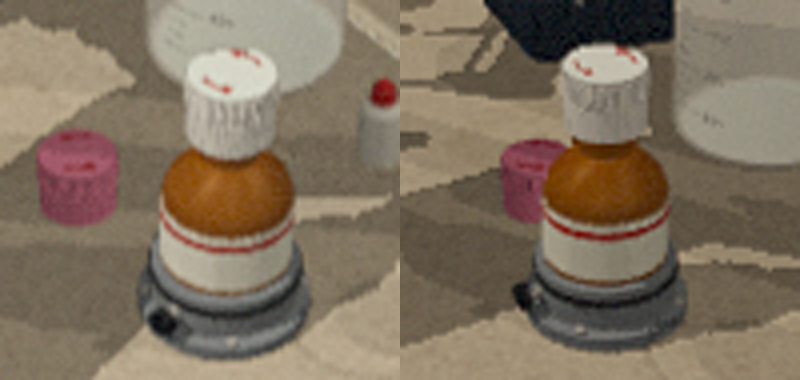

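The crop confirms it: the white ribbed cap with red arrows is on the bottle, and the pink look-alike stands beside it. The top's centre is at about scene (297.8,168.2) and side (296,186.5).

Run:
```python
from h import *
np.set_printoptions(precision=1,suppress=True)
cs,cd=env.camera_info("scene"),env.camera_info("side")
def two(a,b): print(*cross(ray(cs,*a),ray(cd,*b)))
print("captop");two((297.8,168.2),(296,186.5))
# pink/timer/dropper tops & base
print("pink top");two((259.3,187),(278.8-0,208.5))
print("dropper");two((336,172),(352.8,210))
print("tray by plane z=12: scene"); 
for p in [[311, 274], [351, 262], [380, 302], [353, 313]]: print(plane(cs,*p,12))
print("side")
for p in [[323, 286],[328, 286], [328, 331], [272, 331], [267, 285]]: print(plane(cd,*p,12))
print("tray corners 2view");two((351,262),(327.5,285.5));two((380,302),(328,331))
print("amber sample, beaker bases", plane(cs,177,203,0),plane(cs,384,238,0),plane(cs,181,230,20))
s=env.state(); c=env.camera_info("wrist")
T=rot(s["tcp_rot"]); print(T.as_matrix()); print("cam in tool",T.inv().apply(c["xyz"]-s["tcp_pos"]), (T.inv()*rot(c["orientation"])).as_matrix())
```

```text
captop
[552.2 162.9 177.1] [np.float64(0.19920815731736938), np.float64(0.19920815731737682)]
pink top
[528.3 292.7  45.6] [np.float64(0.5715380506763801), np.float64(0.5715380506764635)]
dropper
[722.5 220.6  59.9] [np.float64(0.23830837690060303), np.float64(0.23830837690078982)]
tray by plane z=12: scene
[482.3   5.4  12. ]
[579.8 -16.7  12. ]
[ 557.  -139.1   12. ]
[ 490.9 -128.6   12. ]
side
[579.7 -12.9  12. ]
[590.7 -14.9  12. ]
[ 556.5 -141.1   12. ]
[ 449.1 -122.1   12. ]
[456.6  12.7  12. ]
tray corners 2view
[590.1  -7.4   2.7] [np.float64(3.7933113389630284), np.float64(3.793311338963005)]
[ 557.5 -138.8   10.2] [np.float64(0.6774359220931773), np.float64(0.67743592209301)]
amber sample, beaker bases [342.4 404.6   0. ] [706.7   6.5   0. ] [300.1 285.   20. ]
[[-0.9  0.4 -0. ]
 [ 0.4  0.9 -0. ]
 [ 0.  -0.  -1. ]]
cam in tool [  83.6   -0.7 -148. ] [[-0.   1.   0.3]
 [ 1.   0.   0. ]
 [-0.   0.3 -1. ]]
```

Run:
```python
from h import *
np.set_printoptions(precision=1,suppress=True)
cs,cd=env.camera_info("scene"),env.camera_info("side")
def two(n,a,b): print(n,*cross(ray(cs,*a),ray(cd,*b)))
two("bigbeaker top",(303,100),(338,146)); two("cyl top",(412,47),(418,78))
two("balance back-right top",(282,277),(257,276)); two("balance front-right top",(368,345),(270,345))
two("blue device",(195,66),(279,118))
s=env.state(); T=rot(s["tcp_rot"])
yaw=np.degrees(np.arctan2(T.as_matrix()[1,0],T.as_matrix()[0,0]));print("yaw x",yaw,s["tcp_pos"])
print(T.inv().apply(np.array([552,163,310])-s["tcp_pos"]))
```

```text
bigbeaker top [724.3 383.7 190.5] [np.float64(5.92397290629685), np.float64(5.923972906296737)]
cyl top [792.8 104.  430.1] [np.float64(1.1346733707020824), np.float64(1.1346733707020007)]
balance back-right top [433.3  44.8   6.7] [np.float64(7.569510490673084), np.float64(7.569510490673024)]
balance front-right top [ 429.1 -230.9   91.3] [np.float64(7.638011475649442), np.float64(7.6380114756494315)]
blue device [613.8 813.8 152.6] [np.float64(2.916814100639814), np.float64(2.9168141006397685)]
yaw x 154.97600219345412 [264.3 566.2 236.2]
[-431.3 -243.7  -73.6]
```

```bash
python3 -m creep '[{"xyz":[-30,-17,-40],"twist":[0,0,5]},{"xyz":[-80,-45,-74],"twist":[0,0,10]},{"xyz":[-132,-75,-74],"twist":[0,0,16]},{"xyz":[-184,-104,-74],"twist":[0,0,22]},{"xyz":[-236,-133,-74],"twist":[0,0,28]},{"xyz":[-288,-163,-74],"twist":[0,0,34]},{"xyz":[-340,-192,-74],"twist":[0,0,40]},{"xyz":[-385,-218,-74],"twist":[0,0,45]}]' 0
python3 -m creep '[{"xyz":[-33,-6,0],"twist":[0,0,0]}]' 0
python3 - <<'E'
from h import *
print(env.state())
E
```

```text
t: 1.15
tcp_pos: [522.0, 204.0, 310.6]
tcp_rot: [-0.0, 0.575, 0.818, -0.0]
force: [0.1, 0.7, -0.3]
finger_gap: 95.0
gripper_force: 0.0
t: 1.27
tcp_pos: [527.9, 170.8, 310.1]
tcp_rot: [-0.0, 0.575, 0.818, -0.0]
force: [-0.6, -0.3, -0.2]
finger_gap: 95.4
gripper_force: 0.0
{'t': 1.275, 'q': array([ 1.93906946e-01,  3.22208339e-01,  1.63100050e+00, -4.25144596e-05,
        1.18888796e+00, -1.51810067e-01]), 'joint_vel': array([-0.46298436, -0.08780391,  0.13151203,  0.00350243, -0.0352101 ,
       -0.50289828]), 'joint_efforts': array([ 2.87168227e+00, -5.00273037e+01, -2.85864562e+01, -9.59870667e-04,
        1.00427836e-01,  1.18751094e+00]), 'tcp_pos': array([527.89888557, 170.81438572, 310.08094491]), 'tcp_rot': array([-1.60215347e-04,  5.74940731e-01,  8.18195021e-01, -1.95605716e-04]), 'force': array([-0.61228284, -0.33221584, -0.21586879]), 'wrist_torque': array([-0.09120701,  0.03985422,  0.0185804 ]), 'gripper_force': 0.0, 'finger_gap': 95.42522516964799}
```

Run:
```python
from h import *
for i in range(4): env.capture("scene") if 0 else None
c=env.camera_info("wrist"); im=env.capture("wrist"); c=env.camera_info("wrist"); im=env.capture("wrist")
np.save("w1.npy",im); save("w1",im); import pickle; pickle.dump(c,open("w1.pkl","wb")); print(env.state()["tcp_pos"],env.state()["joint_vel"])
print(proj(c,[552.2,162.9,178]))
```

```text
[527.24350549 170.27818988 310.29363961] [ 0.05969234 -0.00259414 -0.00525533  0.01441899  0.00308184  0.05104587]
[300.27954383 220.6511239 ]
```

View pics/w1.png

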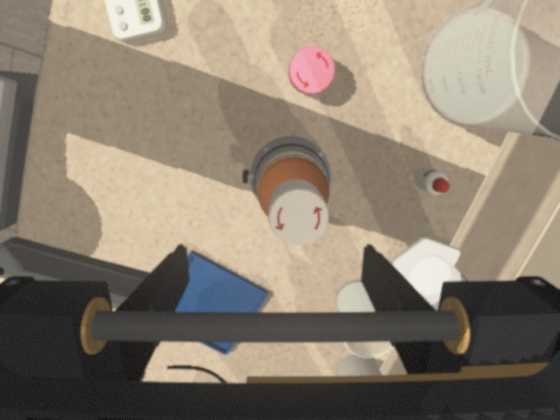

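The wrist view shows the white cap's top near (299,217), the pink cap at (312,70), the tray near (225,300) and the fingers at the bottom.

Run:
```python
from h import *
import pickle
np.set_printoptions(precision=1,suppress=True)
im=np.load("w1.npy");c=pickle.load(open("w1.pkl","rb"))
h=cv2.cvtColor(im,cv2.COLOR_RGB2HSV)
g=im[170:255,255:345].astype(int)
print(im[225,295],im[240,300],im[185,290],im[250,300],im[225,340])
m=np.zeros(im.shape[:2],np.uint8)
sub=((g[...,2]>110)&(abs(g[...,0]-g[...,2])<32)).astype(np.uint8)*255
m[170:255,255:345]=sub; m=cv2.morphologyEx(m,cv2.MORPH_OPEN,np.ones((3,3)))
cs=[max(cv2.findContours(m,0,1)[0],key=cv2.contourArea)]
hull=cv2.convexHull(cs[0]); print(cv2.fitEllipse(hull),cv2.boundingRect(hull),cv2.minEnclosingCircle(hull))
(u,v),_,_=cv2.fitEllipse(hull)
s0,d0=env.camera_info("scene"),env.camera_info("side")
print(plane(c,u,v,178)); print(cross(ray(c,u,v),ray(s0,297.8,168.2),ray(d0,296,186.5)))
```

```text
[203 190 175] [204 191 174] [138 129 117] [221 202 170] [165 149 128]
((297.88055419921875, 212.47531127929688), (59.818572998046875, 63.31419372558594), 166.51278686523438) (269, 181, 61, 63) ((298.18182373046875, 211.81817626953125), 32.1569938659668)
[547.6 169.1 178. ]
(array([551.8, 166.6, 174.5]), [np.float64(3.7426277979752607), np.float64(2.7087811090743434), np.float64(1.1533105056765254)])
```

Run:
```python
from h import *
import pickle
np.set_printoptions(precision=1,suppress=True)
im=np.load("w1.npy");c=pickle.load(open("w1.pkl","rb"))
s=im[185:255,262:340].astype(int)
m=((s[...,0]-s[...,1]>45)&(abs(s[...,1]-s[...,2])<35)).astype(np.uint8)
n,l,st,ce=cv2.connectedComponentsWithStats(m)
print(st[1:],ce[1:]+[262,185])
big=cv2.resize(im[165:265,245:355],(770,700),interpolation=cv2.INTER_CUBIC)[:600]
for k in range(0,100,10): cv2.line(big,(0,k*7),(6,k*7),(255,0,0),1)
save("w1c",big)
```

```text
[[  0   0  16  25 199]
 [ 52  23   7  21  52]
 [ 15  24   6  21  48]] [[266.5 193.9]
 [317.3 215.1]
 [279.4 222.1]]
```

View pics/w1c.png

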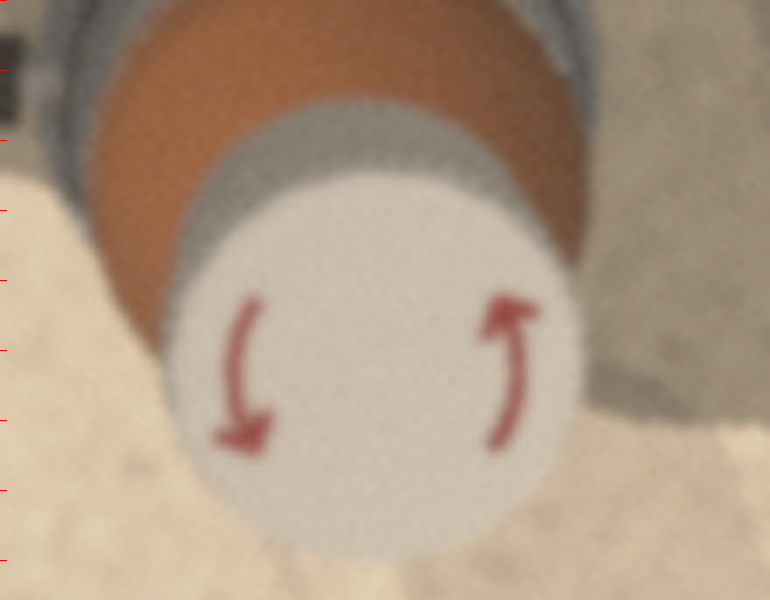

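The disc centre is at (298.4,217.3).

Run:
```python
from h import *
import pickle
np.set_printoptions(precision=1,suppress=True)
c=pickle.load(open("w1.pkl","rb"));s0,d0=env.camera_info("scene"),env.camera_info("side")
print(plane(c,298.4,217.2,178)); r=cross(ray(c,298.4,217.2),ray(s0,297.8,168.2),ray(d0,296,186.5));print(r)
s=env.state();T=rot(s["tcp_rot"])
for P in(plane(c,298.4,217.2,178),r[0]): print(T.inv().apply(P-s["tcp_pos"]))
# tray from wrist: 
im=np.load("w1.npy");h=cv2.cvtColor(im,cv2.COLOR_RGB2HSV);m=cv2.inRange(h,(95,110,30),(125,255,255))
k=max(cv2.findContours(m,0,1)[0],key=cv2.contourArea);q=cv2.approxPolyDP(cv2.convexHull(k),4,True).reshape(-1,2)
for p in q: print(p,plane(c,*p,12))
```

```text
[549.6 165.3 178. ]
(array([551.7, 164.1, 176.2]), [np.float64(1.8821443551698909), np.float64(1.2713402887580767), np.float64(0.6326654513330301)])
[-12.2  19.4 132.3]
[-14.1  21.  134.1]
[176 310] [458.7 -83.3  12. ]
[195 258] [462.8  10.   12. ]
[249 285] [548.9  -4.8  12. ]
[261 298] [572.5 -19.4  12. ]
[250 311] [564.3 -46.2  12. ]
```

```bash
python3 -m creep '[{"xyz":[-13,20,20],"twist":[0,0,0]},{"xyz":[-13,20,60],"twist":[0,0,0]},{"xyz":[-13,20,100],"twist":[0,0,0]},{"xyz":[-13,20,130],"twist":[0,0,0]},{"xyz":[-13,20,141],"twist":[0,0,0]},{"xyz":[-13,20,141],"twist":[0,0,0]},{"xyz":[-13,20,141],"twist":[0,0,0]}]' 0
python3 - <<'E'
from h import *
np.set_printoptions(precision=2,suppress=True)
im=env.capture("wrist");c=env.camera_info("wrist");save("w2",im);np.save("w2.npy",im)
print(env.state()["tcp_pos"],env.state()["force"],proj(c,[551,164.5,178]))
E
```

```text
t: 2.25
tcp_pos: [550.4, 167.8, 170.9]
tcp_rot: [0.001, 0.574, 0.819, 0.001]
force: [0.4, -0.2, -0.5]
finger_gap: 95.1
gripper_force: 0.0
[550.34 167.74 170.86] [-0.39  0.56  0.3 ] [275.36 297.4 ]
```

View pics/w2.png

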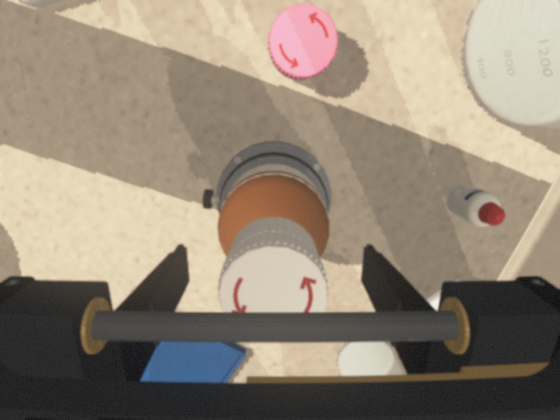

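In this view the cap spans columns 220–327 and the fingers' inner edges are at 188 and 363, so the cap is within 1 mm of centred. The remaining correction is about 3 mm along tool x and 2 mm down. Then I'll close gently.

```bash
python3 -m creep '[{"xyz":[-3.2,-0.7,1.8],"twist":[0,0,0]},{"xyz":[-3.2,-0.7,1.8],"twist":[0,0,0]},{"xyz":[-3.2,-0.7,1.8],"twist":[0,0,0]},{"xyz":[-3.2,-0.7,1.8],"twist":[0,0,0]},{"xyz":[-3.2,-0.7,1.8],"twist":[0,0,0]},{"xyz":[-3.2,-0.7,1.8],"twist":[0,0,0]}]' 0.5 4
cat > st.py <<'E'
from h import *
np.set_printoptions(precision=2,suppress=True)
s=env.state();T=rot(s["tcp_rot"]);M=T.as_matrix()
print("t",round(s["t"],2),"tcp",s["tcp_pos"],"yaw",round(np.degrees(np.arctan2(M[1,0],M[0,0])),1),"Ftool",T.inv().apply(s["force"]),"Tz",T.inv().apply(s["wrist_torque"]),"gap",round(s["finger_gap"],1),"gf",round(s["gripper_force"],1),"q6",round(s["q"][5],2))
E
python3 st.py
```

```text
t: 3.05
tcp_pos: [550.4, 164.3, 167.8]
tcp_rot: [0.0, 0.574, 0.819, 0.0]
force: [-0.3, 1.3, 0.3]
finger_gap: 51.7
gripper_force: 4.0
t 3.05 tcp [550.38 164.28 167.85] yaw 110.0 Ftool [ 1.29  0.17 -0.33] Tz [ 0.03 -0.1  -0.01] gap 51.7 gf 4.0 q6 -0.17
```

```bash
python3 -m creep '[{"xyz":[0,0,0],"twist":[0,0,0]},{"xyz":[0,0,0],"twist":[0,0,0]},{"xyz":[0,0,0],"twist":[0,0,0]}]' 0.6 55;python3 st.py
python3 -m creep '[{"xyz":[0,0,1],"twist":[0,0,0]},{"xyz":[0,0,2],"twist":[0,0,0]},{"xyz":[0,0,2],"twist":[0,0,0]},{"xyz":[0,0,2],"twist":[0,0,0]}]';python3 st.py
```

```text
t: 3.42
tcp_pos: [550.4, 164.3, 167.9]
tcp_rot: [0.0, 0.574, 0.819, 0.0]
force: [0.8, -0.2, -0.1]
finger_gap: 50.9
gripper_force: 55.0
t 3.42 tcp [550.42 164.28 167.87] yaw 110.0 Ftool [-0.45  0.7   0.06] Tz [-0.07 -0.01  0.02] gap 50.9 gf 55.0 q6 -0.17
t: 3.92
tcp_pos: [550.5, 164.3, 166.2]
tcp_rot: [0.0, 0.574, 0.819, 0.0]
force: [-0.3, 0.3, 5.2]
finger_gap: 51.1
gripper_force: 55.0
t 3.92 tcp [550.48 164.29 166.23] yaw 110.0 Ftool [ 0.34 -0.19 -5.22] Tz [ 0.08  0.04 -0.05] gap 51.1 gf 55.0 q6 -0.17
```

```bash
python3 -m creep '[{"xyz":[0,0,1],"twist":[0,0,0]},{"xyz":[0,0,1],"twist":[0,0,0]},{"xyz":[0,0,1],"twist":[0,0,0]}]'>/dev/null;python3 st.py
python3 -m creep '[{"xyz":[0,0,1],"twist":[0,0,0]},{"xyz":[0,0,1],"twist":[0,0,0]},{"xyz":[0,0,1],"twist":[0,0,0]}]'>/dev/null;python3 st.py
```

```text
t 4.3 tcp [550.49 164.3  165.36] yaw 110.0 Ftool [ 1.32 -0.03 -7.29] Tz [ 0.14  0.02 -0.02] gap 51.2 gf 55.0 q6 -0.17
t 4.67 tcp [550.48 164.3  164.41] yaw 110.0 Ftool [ 0.01 -0.65 -7.11] Tz [ 0.16  0.06 -0.06] gap 51.2 gf 55.0 q6 -0.17
```

```bash
python3 -m creep '[{"xyz":[0,0,1],"twist":[0,0,0]},{"xyz":[0,0,1],"twist":[0,0,0]},{"xyz":[0,0,1],"twist":[0,0,0]}]'>/dev/null;python3 st.py
```

```text
t 5.05 tcp [550.52 164.31 163.51] yaw 110.0 Ftool [ 0.53 -0.8  -8.5 ] Tz [ 0.2   0.04 -0.02] gap 50.9 gf 55.0 q6 -0.17
```

```bash
python3 -m creep '[{"xyz":[0,0,1],"twist":[0,0,0]},{"xyz":[0,0,1],"twist":[0,0,0]},{"xyz":[0,0,1],"twist":[0,0,0]}]'>/dev/null;python3 st.py
```

```text
t 5.42 tcp [550.54 164.29 162.61] yaw 110.0 Ftool [ 0.18 -1.47 -9.62] Tz [0.32 0.09 0.02] gap 50.6 gf 55.0 q6 -0.17
```

```bash
python3 -m creep '[{"xyz":[0,0,1],"twist":[0,0,0]},{"xyz":[0,0,1],"twist":[0,0,0]},{"xyz":[0,0,1],"twist":[0,0,0]}]'>/dev/null;python3 st.py
```

```text
t 5.8 tcp [550.52 164.32 161.7 ] yaw 110.0 Ftool [  0.54  -1.26 -10.23] Tz [0.36 0.08 0.01] gap 51.5 gf 55.0 q6 -0.17
```

```bash
python3 -m creep '[{"xyz":[0,0,1],"twist":[0,0,0]},{"xyz":[0,0,1],"twist":[0,0,0]},{"xyz":[0,0,1],"twist":[0,0,0]}]'>/dev/null;python3 st.py
```

```text
t 6.17 tcp [550.53 164.3  160.77] yaw 110.0 Ftool [  1.74  -1.6  -11.57] Tz [ 0.41  0.14 -0.03] gap 51.1 gf 55.0 q6 -0.17
```

```bash
python3 -m creep '[{"xyz":[0,0,1],"twist":[0,0,0]},{"xyz":[0,0,1],"twist":[0,0,0]},{"xyz":[0,0,1],"twist":[0,0,0]}]'>/dev/null;python3 st.py
```

```text
t 6.55 tcp [550.51 164.33 159.86] yaw 110.0 Ftool [  0.77  -1.22 -11.65] Tz [0.47 0.05 0.04] gap 51.3 gf 55.0 q6 -0.17
```

```bash
python3 -m creep '[{"xyz":[0,0,0.8],"twist":[0,0,0]},{"xyz":[0,0,0.8],"twist":[0,0,0]},{"xyz":[0,0,0.8],"twist":[0,0,0]}]'>/dev/null;python3 st.py
```

```text
t 6.92 tcp [550.55 164.32 159.14] yaw 110.0 Ftool [  0.62  -1.96 -13.21] Tz [0.47 0.07 0.01] gap 51.4 gf 55.0 q6 -0.17
```

```bash
python3 -m creep '[{"xyz":[0,0,0.8],"twist":[0,0,0]},{"xyz":[0,0,0.8],"twist":[0,0,0]},{"xyz":[0,0,0.8],"twist":[0,0,0]}]'>/dev/null;python3 st.py
```

```text
t 7.3 tcp [550.54 164.32 158.44] yaw 110.0 Ftool [  0.76  -2.66 -13.55] Tz [ 0.49  0.12 -0.  ] gap 51.3 gf 55.0 q6 -0.17
```

```bash
python3 -m creep '[{"xyz":[0,0,0.8],"twist":[0,0,0]},{"xyz":[0,0,0.8],"twist":[0,0,0]},{"xyz":[0,0,0.8],"twist":[0,0,0]}]'>/dev/null;python3 st.py
```

```text
t 7.67 tcp [550.58 164.33 158.3 ] yaw 110.0 Ftool [  1.    -3.68 -20.23] Tz [ 1.03  0.11 -0.03] gap 51.1 gf 55.0 q6 -0.17
```

The stop is reached: the force jumped to 20 N at 9.6 mm down. I'll turn a little first and watch the torque.

```bash
python3 -m creep '[{"xyz":[0,0,-0.2],"twist":[0,0,0]},{"xyz":[0,0,-0.2],"twist":[0,0,-3]},{"xyz":[0,0,-0.2],"twist":[0,0,-6]},{"xyz":[0,0,-0.2],"twist":[0,0,-8]},{"xyz":[0,0,-0.2],"twist":[0,0,-8]}]'>/dev/null;python3 st.py
```

```text
t 8.3 tcp [551.06 164.47 158.31] yaw 118.0 Ftool [  1.42  -1.11 -15.73] Tz [ 0.32  0.21 -0.04] gap 51.2 gf 55.0 q6 -0.31
```

```bash
python3 -m creep '[{"xyz":[0,0,0],"twist":[0,0,-2]},{"xyz":[0,0,0],"twist":[0,0,-4]},{"xyz":[0,0,0],"twist":[0,0,-4]}]'>/dev/null;python3 st.py
```

```text
t 8.68 tcp [551.17 164.52 158.33] yaw 122.0 Ftool [  0.32   0.25 -15.47] Tz [ 0.17  0.21 -0.05] gap 51.6 gf 55.0 q6 -0.38
```

```bash
python3 -m creep '[{"xyz":[0,0,0],"twist":[0,0,-5]},{"xyz":[0,0,0],"twist":[0,0,-10]},{"xyz":[0,0,0],"twist":[0,0,-15]},{"xyz":[0,0,0],"twist":[0,0,-20]},{"xyz":[0,0,0],"twist":[0,0,-25]},{"xyz":[0,0,0],"twist":[0,0,-30]},{"xyz":[0,0,0],"twist":[0,0,-30]}]'>/dev/null;python3 st.py
```

```text
t 9.55 tcp [551.34 164.51 158.32] yaw 152.0 Ftool [  0.5    0.99 -16.52] Tz [-0.07  0.2  -0.06] gap 51.1 gf 55.0 q6 -0.91
```

```bash
python3 -m creep '[{"xyz":[0,0,0],"twist":[0,0,-6]},{"xyz":[0,0,0],"twist":[0,0,-12]},{"xyz":[0,0,0],"twist":[0,0,-18]},{"xyz":[0,0,0],"twist":[0,0,-24]},{"xyz":[0,0,0],"twist":[0,0,-30]},{"xyz":[0,0,0],"twist":[0,0,-35]},{"xyz":[0,0,0],"twist":[0,0,-35]}]'>/dev/null;python3 st.py
```

```text
t 10.43 tcp [551.36 164.51 158.33] yaw -172.9 Ftool [ -0.12   0.37 -15.96] Tz [-0.21  0.07 -0.05] gap 51.2 gf 55.0 q6 -1.52
```

```bash
python3 -m creep '[{"xyz":[0,0,-2],"twist":[0,0,0]},{"xyz":[0,0,-5],"twist":[0,0,0]},{"xyz":[0,0,-8],"twist":[0,0,0]},{"xyz":[0,0,-11],"twist":[0,0,0]},{"xyz":[0,0,-14],"twist":[0,0,0]},{"xyz":[0,0,-14],"twist":[0,0,0]}]'>/dev/null;python3 st.py
python3 -m creep '[{"xyz":[0,0,-3],"twist":[0,0,0]},{"xyz":[0,0,-9],"twist":[0,0,0]},{"xyz":[0,0,-18],"twist":[0,0,0]},{"xyz":[0,0,-30],"twist":[0,0,0]},{"xyz":[0,0,-50],"twist":[0,0,0]},{"xyz":[0,0,-75],"twist":[0,0,0]},{"xyz":[0,0,-92],"twist":[0,0,0]},{"xyz":[0,0,-92],"twist":[0,0,0]}]'>/dev/null;python3 st.py
python3 - <<'E'
from h import *
import pickle
np.set_printoptions(precision=1,suppress=True)
im=env.capture("wrist");c=env.camera_info("wrist");im=env.capture("wrist");save("w3",im);np.save("w3.npy",im);pickle.dump(c,open("w3.pkl","wb"))
save("s3",env.capture("side"));s=env.capture("scene")
E
```

```text
t 11.18 tcp [550.08 164.2  170.47] yaw -173.0 Ftool [ 0.27 -0.07  0.14] Tz [-0.1  -0.13  0.03] gap 51.7 gf 55.0 q6 -1.52
t 12.18 tcp [550.66 164.3  264.31] yaw -173.0 Ftool [0.3  0.72 0.52] Tz [-0.06  0.01 -0.02] gap 51.2 gf 55.0 q6 -1.52
```

View pics/w3.png

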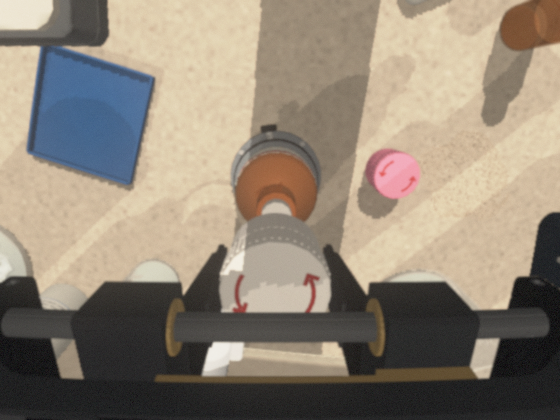

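View pics/s3.png

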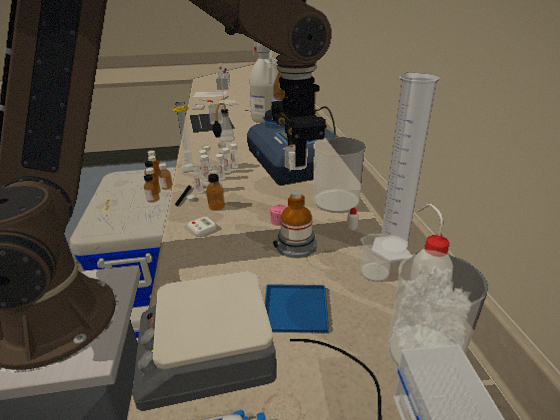

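The cap is off and held, and the neck's stopper shows at (278,208). The whole tray is visible in the wrist view, with corners near (43,45), (155,77), (132,187) and (27,152). The balance's corner is at (105,42).

Run:
```python
from h import *
import pickle
np.set_printoptions(precision=1,suppress=True)
im=np.load("w3.npy");c=pickle.load(open("w3.pkl","rb"))
h=cv2.cvtColor(im,cv2.COLOR_RGB2HSV);m=cv2.inRange(h,(95,100,30),(125,255,255));m[:,220:]=0;m[220:]=0
k=max(cv2.findContours(m,0,1)[0],key=cv2.contourArea);q=cv2.approxPolyDP(cv2.convexHull(k),5,True).reshape(-1,2);print(q.tolist())
P=np.array([plane(c,*p,12) for p in q]);print(P,P.mean(0),[np.linalg.norm(P[i]-P[i-1]) for i in range(len(P))])
d0,s0=env.camera_info("side"),env.camera_info("scene")
S=np.load("side0.npy")
for a in ((328,286,155,77),(328,331,43,45)): pass
for w,sd in (((132,187),(327.5,286)),((27,152),None),((155,77),(267,285)),((43,45),(271,331))):
    if sd: print(w,cross(ray(c,*w),ray(d0,*sd)))
print("balance corner at z 60/90",plane(c,105,42,0),plane(c,105,42,60),plane(c,105,42,90))
s=env.state();T=rot(s["tcp_rot"])
```

```text
[[56, 47], [151, 78], [126, 183], [30, 152], [46, 58]]
[[ 432.1  -93.7   12. ]
 [ 455.    14.5   12. ]
 [ 577.8  -12.9   12. ]
 [ 553.1 -131.3   12. ]
 [ 444.7 -105.8   12. ]] [492.5 -65.9  12. ] [np.float64(17.402619081511634), np.float64(110.59421839631555), np.float64(125.88230855520672), np.float64(120.92722388355251), np.float64(111.36722702611131)]
(132, 187) (array([587.8,  -8.7,   5.6]), [np.float64(3.830271547605915), np.float64(3.830271547606011)])
(155, 77) (array([455.2,  17.4,   8.1]), [np.float64(1.88806076600582), np.float64(1.8880607660058104)])
(43, 45) (array([ 439.2, -114.4,    5.2]), [np.float64(8.674500280991113), np.float64(8.674500280991206)])
balance corner at z 60/90 [421.  -43.5   0. ] [427.7 -14.8  60. ] [431.   -0.4  90. ]
```

```bash
python3 -m creep '[{"xyz":[8,-25,0],"twist":[0,0,0]},{"xyz":[20,-62,0],"twist":[0,0,0]},{"xyz":[34,-105,0],"twist":[0,0,0]},{"xyz":[48,-148,20],"twist":[0,0,0]},{"xyz":[60,-185,60],"twist":[0,0,0]},{"xyz":[70,-212,105],"twist":[0,0,0]},{"xyz":[70,-218,145],"twist":[0,0,0]},{"xyz":[70,-218,170],"twist":[0,0,0]}]' - 25
python3 -m creep '[{"xyz":[0,0,0],"twist":[0,0,0]},{"xyz":[0,0,0],"twist":[0,0,0]},{"xyz":[0,0,0],"twist":[0,0,0]}]' >/dev/null;python3 st.py
python3 - <<'E'
from h import *
save("s4",env.capture("side"))
E
```

```text
t: 13.38
tcp_pos: [506.5, -61.2, 90.4]
tcp_rot: [-0.001, -0.06, 0.998, 0.0]
force: [0.1, 0.4, -0.2]
finger_gap: 51.5
gripper_force: 25.0
t 13.75 tcp [507.77 -60.57  93.68] yaw -173.0 Ftool [-0.29  0.2   1.21] Tz [-0.09  0.    0.06] gap 51.6 gf 25.0 q6 -1.94
```

View pics/s4.png

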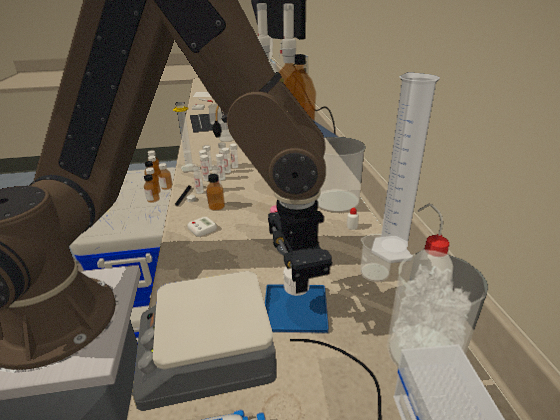

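The cap is upright over the tray at (297,280), clear of the balance. I'll lower it now.

```bash
python3 -m creep '[{"xyz":[0,0,15],"twist":[0,0,0]},{"xyz":[0,0,32],"twist":[0,0,0]},{"xyz":[0,0,44],"twist":[0,0,0]},{"xyz":[0,0,51],"twist":[0,0,0]},{"xyz":[0,0,54],"twist":[0,0,0]},{"xyz":[0,0,54],"twist":[0,0,0]},{"xyz":[0,0,54],"twist":[0,0,0]}]'>/dev/null;python3 st.py
```

```text
t 14.68 tcp [507.5  -60.65  38.97] yaw -173.0 Ftool [-0.35 -0.61  0.76] Tz [-0.09  0.01 -0.05] gap 51.3 gf 25.0 q6 -1.94
```

```bash
python3 -m creep '[{"xyz":[0,0,1],"twist":[0,0,0]},{"xyz":[0,0,2],"twist":[0,0,0]},{"xyz":[0,0,3],"twist":[0,0,0]},{"xyz":[0,0,3],"twist":[0,0,0]},{"xyz":[0,0,3],"twist":[0,0,0]}]'>/dev/null;python3 st.py
```

```text
t 15.3 tcp [507.33 -60.63  35.64] yaw -173.0 Ftool [ 0.03 -0.25  0.41] Tz [-0.03  0.02 -0.  ] gap 51.7 gf 25.0 q6 -1.94
```

```bash
python3 -m creep '[{"xyz":[0,0,0.4],"twist":[0,0,0]},{"xyz":[0,0,0.4],"twist":[0,0,0]},{"xyz":[0,0,0.4],"twist":[0,0,0]}]'>/dev/null;python3 st.py
```

```text
t 15.68 tcp [507.3  -60.64  35.21] yaw -173.0 Ftool [ 0.06 -0.7   0.89] Tz [-0.03  0.04  0.03] gap 51.5 gf 25.0 q6 -1.94
```

```bash
python3 -m creep '[{"xyz":[0,0,0.4],"twist":[0,0,0]},{"xyz":[0,0,0.4],"twist":[0,0,0]},{"xyz":[0,0,0.4],"twist":[0,0,0]}]'>/dev/null;python3 st.py
```

```text
t 16.05 tcp [507.31 -60.64  34.81] yaw -173.0 Ftool [ 0.3   1.25 -0.07] Tz [-0.04  0.02  0.  ] gap 51.3 gf 25.0 q6 -1.94
```

```bash
python3 -m creep '[{"xyz":[0,0,0.4],"twist":[0,0,0]},{"xyz":[0,0,0.4],"twist":[0,0,0]},{"xyz":[0,0,0.4],"twist":[0,0,0]}]'>/dev/null;python3 st.py
```

```text
t 16.43 tcp [507.32 -60.63  34.77] yaw -173.0 Ftool [ 0.67  1.2  -5.25] Tz [-0.1   0.2   0.02] gap 51.7 gf 25.0 q6 -1.94
```

```bash
python3 -m creep '[{"xyz":[0,0,0.3],"twist":[0,0,0]},{"xyz":[0,0,0.3],"twist":[0,0,0]},{"xyz":[0,0,0.3],"twist":[0,0,0]}]'>/dev/null;python3 st.py
```

```text
t 16.8 tcp [507.34 -60.61  34.73] yaw -173.0 Ftool [  1.87   1.66 -10.44] Tz [-0.15  0.39 -0.01] gap 51.6 gf 25.0 q6 -1.94
```

Contact was at 34.8 mm. I'll back off the load, release and go up.

```bash
python3 -m creep '[{"xyz":[0,0,-0.6],"twist":[0,0,0]},{"xyz":[0,0,-0.6],"twist":[0,0,0]},{"xyz":[0,0,-0.6],"twist":[0,0,0]}]'>/dev/null;python3 st.py
python3 -m creep '[{"xyz":[0,0,0],"twist":[0,0,0]},{"xyz":[0,0,0],"twist":[0,0,0]},{"xyz":[0,0,0],"twist":[0,0,0]},{"xyz":[0,0,0],"twist":[0,0,0]},{"xyz":[0,0,0],"twist":[0,0,0]}]' 0.25 5 >/dev/null;python3 st.py
python3 -m creep '[{"xyz":[0,0,-5],"twist":[0,0,0]},{"xyz":[0,0,-20],"twist":[0,0,0]},{"xyz":[0,0,-50],"twist":[0,0,0]},{"xyz":[0,0,-90],"twist":[0,0,0]},{"xyz":[0,0,-130],"twist":[0,0,0]},{"xyz":[0,0,-160],"twist":[0,0,0]},{"xyz":[0,0,-160],"twist":[0,0,0]},{"xyz":[0,0,-160],"twist":[0,0,0]}]' >/dev/null;python3 st.py
python3 - <<'E'
from h import *
save("s5",np.hstack([env.capture("side")[120:400,160:460],env.capture("scene")[120:400,160:460]]))
E
```

```text
t 17.18 tcp [507.38 -60.64  34.79] yaw -173.0 Ftool [ 0.76  0.31 -4.94] Tz [-0.03  0.06 -0.01] gap 51.8 gf 25.0 q6 -1.94
t 17.8 tcp [507.3  -60.61  34.7 ] yaw -173.0 Ftool [-0.15 -0.15  0.26] Tz [-0.07 -0.01 -0.02] gap 70.9 gf 0.0 q6 -1.94
t 18.8 tcp [506.92 -60.53 194.7 ] yaw -173.0 Ftool [ 0.71 -0.98  0.58] Tz [-0.07  0.02 -0.03] gap 71.2 gf 0.0 q6 -1.94
```

View pics/s5.png

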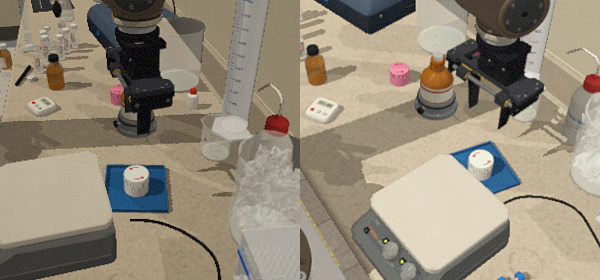

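The cap stands upright in the tray (side crop 136,180; scene crop 481,163), and the robot is clear. The other things are where they were.

```bash
python3 -c "
from station import env
print(env.job_done())"
```

```text
the job is handed in; nothing more can be done
None
```

The bottle is open and the job is handed in: the white cap was pushed down to its stop at about 20 N, turned about 77° counter-clockwise, lifted off and set upright in the blue tray, with the other things left where they were.

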